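# Check the hand brake lever of a lab lift trolley

### The job

Check the hand brake of the lift trolley at the end of the bench: with the outside of your fingers, from beyond the long brake lever, press it smoothly in towards the push bar until it comes up firm, hold it there about two seconds without forcing it to see that it stops short of the bar, then ease it back out to rest and come away. Do not grip the lever or touch the bar, do not work the short lowering paddle on the same bar, and leave the mug, bottle, tube rack and dishes as they stand.

Things in the scene. Friction and masses are not known exactly. Their poses are not given: they have to be found in the camera images.
- trolley: Grey lift trolley on the floor beyond the bench's far edge; fixed. Origin at z = 0 below the middle of its push bar; x away from the bar over the deck, y along the bar, z up. Bar: tube 29 mm thick, axis at z = 150 mm, straight for y = -215..215 mm, then bending down to uprights at y = -270 and 270 mm. Deck top at z = -20 mm, x = 150..850, y = -225..225 mm.
- brake_mount: Black mount of the brake lever, clamped on the bar left or right of the lowering paddle; fixed. Origin on the bar's axis, axes parallel to the trolley's. Clamp 42 mm across, 26 mm along the bar, block out to x = 57 mm; round reservoir 31 mm across (centre x = 26, y = 10 mm) to 32 mm above the bar's axis. The lever's upright pivot pin is at x = 45, y = 0 mm.
- brake_lever (a joint): Angle of the brake lever about its upright pin, rad: 0 out at rest, growing as it is pressed in towards the bar, to a firm stop at 0.26. A spring returns it: pressed at brake_face it takes about 3 N to start and 10 N to reach the stop, with damping of about 1.7 N per rad/s.
- brake_face (a point): Point to press on the aluminium brake lever, on the face away from the bar, at mid-height; moves with the lever. x straight out of the face, y along the blade to the pivot, z up. Blade straight, 14 mm high, 10 thick, 40 either way along y; an 18 mm ball ends it at -y. Pivot at x = -33, y = 90 mm. At rest the face is parallel to the bar, 78 mm from its axis; at the stop 24 mm nearer. Free below.
- lowering_mount: Black mount of the lowering paddle on the same bar, like the brake's but without reservoir; fixed. Origin on the bar's axis, axes parallel to the trolley's. Its aluminium paddle, 58 mm long, 30 high, 6 thick, is parallel to the bar at rest with its middle at x = 60, y = -52, z = 0 mm and ends at y = -81 mm.
- lowering_lever (a joint): Angle of the lowering paddle about its vertical pin, rad: 0 at rest, grows as it is pressed towards the bar (to 0.30); sprung lightly back to 0. Not to be worked.
- mug: Blue mug on the bench in front of the trolley, 82 mm across, 95 mm high, handle at its +y. Origin at the centre of its underside. Leave alone.
- dropper: Small white bottle with a yellow label and black cap on the bench in front of the trolley, 36 mm across, 85 mm high. Origin at the centre of its underside. Leave alone.
- tube_rack: Green tube rack on the trolley's deck, 72 x 110 x 55 mm, with red-capped tubes to 90 mm high. Origin at the centre of its underside. Leave alone.
- dishes: Stack of three clear culture dishes on the trolley's deck, 94 mm across, 44 mm high. Origin at the centre of its underside. Leave alone.

How it is judged:
By the outcome, as a careful person would: the job done as asked, in the order asked, and still so for the second after the job is handed in, with the robot touching nothing.
It also fails if it takes over 51 s, if anything falls off the work surface, if the arm or the gripper's body presses on something with over 40 N, if the wrist force passes 120 N, or if a joint passes its speed limit or range.

### The arm

A 6-joint arm with a two-finger parallel gripper is mounted at the origin on the work surface. World frame = base frame: x ahead of the robot, y to its left, z up, the work surface at z = 0. Lengths are in mm, angles in rad, forces in N, time in s.
With the tool pointing down it reaches from about 350 to 975 mm from the base axis. Payload 7.1 kg.
Tool frame: the origin (TCP) lies between the finger pads; the fingertips stand 17 mm ahead of it and the grasp point (between the pads) lies 2 mm behind it (tip_reach is the y of the fingertips in the tool frame, in mm); y points along the fingers, x is the direction in which the jaws open and shut, and the axes are right-handed (so a half turn about y gives the same grasp; the last joint's range is limited). The gripper opens to 88 mm and grips with 3 to 60 N. Pads are 20 mm wide; open, the fingers measure 115 mm over their backs; the gripper's body (75 mm by 178 mm) begins 61 mm behind the grasp point.
Start: joints at [-1.159, 0.423, 1.63, -0, 1.089, -0.019], TCP at [261.013, -567.87, 213.875] pointing down, gripper open.
Joint ranges: [-3, 3], [-0.9, 2.11], [0.09, 2.58], [-1.31, 4.45], [0.11, 2.69], [-2.54, 2.54]. Speed limits (rad/s): [2.39, 2.39, 3.01, 3.14, 3.14, 3.14].

### API

Orientations are given as a rotation vector (axis times angle).
In Python, from workcell import get_obs, get_image, camera_model, close_job, silhouettes, tip_of, tip_reach gives the robot as it stands. The module is installed in compiled form; this text tells all that it offers.
- The arm moves only by the tool arm_command, never from a script. Its argument "targets" is a list of rows, each a list of 4 numbers: the shift along the tool's x, y, z in mm, then the turn about the tool's y in rad. A call has 1 to 20 rows; each row shifts and turns the commanded pose from where the row before left it, along the tool's axes as they then stand; what a row does not reach is not made up. A row lasts 1/12 s, in which the tool goes at most 41.7 mm and 7.16 degrees, less where a joint would pass 70% of its speed; a pose out of reach is approached as far as the arm can. A call is refused whole if a number of a shift passes 41.7 or a number of a turn 0.125, either way. A call with a gripper value outside its range is refused whole. "gripper" is the opening in per cent of the stroke, from 0 (shut) to 100 (fully open), set as the call begins (left out, the last holds). The fingers move at their own pace and stop on an object; the grip force is fixed at half the most. Time passes only in rows, so rows that do not move let the fingers close. It gives the time, the measured TCP pose, the force and the opening at its end, in the units of the state.
- get_obs(): the state, without advancing time (a new reading comes with each control period).
- get_image(name): name is "scene" or "top" or "wrist"; returns the picture (384x512x3 uint8, blue, green, red); there is no depth.
- camera_model(name): a dict with "mtx" (3x3 intrinsics, pixels), "dist" ([k1, k2, p1, p2, k3] as OpenCV has them; the pictures are not rectified), "position" and "orientation" of the camera in the world. Camera axes: x right, y up, looking along -z (the intrinsics and any distortion apply to the point x, -y, -z); pixel columns grow to the right and rows downward; lengths in mm; the calibration is good to about 2 mm. A picture is of the moment at which its call begins: read the wrist's pose just before it. camera_model takes no time and is no camera call; for the wrist camera it gives the pose at the moment of the call.
- close_job(): hands the job in, once; it reports no verdict.
Trained networks look in the newest picture that a camera, given by its name, has taken for a name from the list of things; names that differ only in an ending like _2 or _b are one class to them, and where a whole thing is asked for, a point or a joint stands for the part that bears it (a point fixed in the world has none). Each returns a list of dicts, best first, with "conf" (0 to 1); they miss things now and then, are a little off and sometimes report something else, mostly with a low value. They report only what shows in the picture. A call takes as long as a camera call.
- silhouettes(camera, thing): "pixels" (384x512 bool, what is visible of it) and "at" ([column, row] in pixels, amid what is visible of it).
- tip_of(camera, thing): "at" ([column, row] in pixels: a listed point, or the origin of a listed thing).
The state is a dict: "t": time; "qpos": joint angles; "qvel": joint speeds; "joint_torque": joint torques, N m; "ee_pos": TCP position; "orientation": TCP orientation; "ft_force": force on the tool from outside, world axes, zero at the start; "moment": the same for the moment, N m; "width": finger opening in mm.
Only numpy, scipy, OpenCV 4.12 (cv2) and the standard library are available. Lean on these libraries where they do the work, as an engineer would, in place of code of your own. Each camera call takes 0.05 s, during which the arm holds its last target. There are 200 camera calls.

## Working session

There is one attempt and no reset: what is moved stays moved. The work goes in short steps, Python scripts to look and compute and a tool call to move; the robot and the scene stay as the last step left them, time stands still between calls to the robot, and variables do not carry over. Pictures are saved under pics/ and viewed, about 8 in all and at most 12, crops included, and the job is handed in when it is done.

Besides the shell and the picture viewer there is one more tool, called after "Request:" as name(argument=value, ...) on one line, values as JSON. arm_command: Moves the arm, as the interface text tells. Its arguments: {"type":"object","properties":{"targets":{"type":"array","items":{"type":"array","items":{"type":"number"}}},"gripper":{"type":"number"}},"required":["targets"]}

```bash
mkdir -p pics
python3 - <<'E'
from workcell import *
import cv2,numpy as np
o=get_obs();print({k:np.round(v,3) for k,v in o.items()}, tip_reach)
for c in("scene","top"):
    im=get_image(c);cv2.imwrite(f"pics/{c}0.png",im)
    m=camera_model(c);print(c,m)
    for th in("brake_face","brake_mount","lowering_mount","trolley","mug","dropper","tube_rack","dishes"):
        print(th,[(np.round(d["at"],1),round(d["conf"],2)) for d in tip_of(c,th)[:3]])
E
```

```text
{'t': np.float64(0.0), 'qpos': array([-1.159,  0.424,  1.631,  0.   ,  1.089, -0.019]), 'qvel': array([ 0.001,  0.001, -0.001,  0.001,  0.003,  0.001]), 'joint_torque': array([ 0.0000e+00, -5.4463e+01, -2.7366e+01,  6.4000e-02,  2.3000e-02,
       -0.0000e+00]), 'ee_pos': array([ 260.801, -567.371,  213.088]), 'orientation': array([-1.382,  0.887, -0.885]), 'ft_force': array([-0.168,  0.126,  0.483]), 'moment': array([ 0.027, -0.002,  0.051]), 'width': np.float64(87.756)} 17.0
scene {'mtx': array([[352.88250894,   0.        , 252.12461546],
       [  0.        , 352.88250894, 192.88120564],
       [  0.        ,   0.        ,   1.        ]]), 'dist': array([-0.00657084,  0.        ,  0.        ,  0.        ,  0.        ]), 'position': array([1163.32760442, -216.24234008,  755.82464607]), 'orientation': array([0.68260828, 0.46672622, 1.18426889])}
brake_face [(array([306.7, 181.8]), 0.53)]
brake_mount [(array([320.6, 157.1]), 0.84)]
lowering_mount [(array([244.5, 171.1]), 0.63)]
trolley []
mug [(array([153. , 178.2]), 0.66)]
dropper [(array([289.8, 154.6]), 0.79)]
tube_rack [(array([253.7, 299.5]), 0.89)]
dishes [(array([310.9, 272.2]), 0.64)]
top {'mtx': array([[367.43126463,   0.        , 254.58022863],
       [  0.        , 367.43126463, 190.13701713],
       [  0.        ,   0.        ,   1.        ]]), 'dist': array([0.01092973, 0.        , 0.        , 0.        , 0.        ]), 'position': array([350.20197791,  14.01396762, 917.76787498]), 'orientation': array([ 0.17465002, -0.16669201, -1.46636474])}
brake_face [(array([356.7, 295.8]), 0.63), (array([219.3, 146.8]), 0.59)]
brake_mount [(array([172.4, 176.8]), 0.62)]
lowering_mount [(array([272.8, 183.6]), 0.96)]
trolley [(array([262.6, 194.7]), 0.87)]
mug [(array([358.1, 295.4]), 0.84)]
dropper [(array([168.6, 267.1]), 0.73)]
tube_rack [(array([299.5, 118.8]), 0.96)]
dishes [(array([237. , 111.8]), 0.59)]
```

View pics/scene0.png

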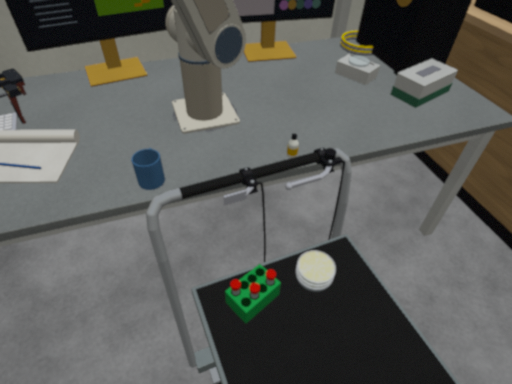

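View pics/top0.png

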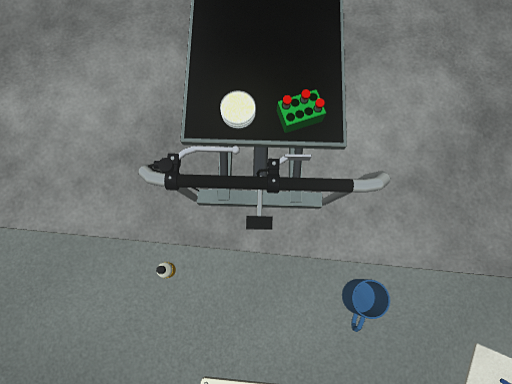

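The scene view shows the bar with the brake lever at about (310,178) and the paddle at (237,193). In the top view the lever runs from (178,152) to its ball at (236,150), the paddle is at (297,156), and the bar runs along row 183. The face hit at (219,147) agrees with the lever, while the one at (357,296) is the mug.

```bash
cat > h.py <<'E'
from workcell import *
import cv2,numpy as np
from scipy.spatial.transform import Rotation as R
from scipy.optimize import least_squares
def proj(m,P):
    Rm=R.from_rotvec(m["orientation"]).as_matrix()
    q=(np.atleast_2d(P)-m["position"])@Rm*[1,-1,-1]
    return cv2.projectPoints(q,np.zeros(3),np.zeros(3),m["mtx"],np.array(m["dist"]))[0][:,0]
def ray(m,uv):
    u=cv2.undistortPoints(np.array([[uv]],float),m["mtx"],np.array(m["dist"]))[0,0]
    d=R.from_rotvec(m["orientation"]).as_matrix()@[u[0],-u[1],-1]
    return m["position"],d
def onz(m,uv,z):
    p,d=ray(m,uv);return p+d*(z-p[2])/d[2]
def tri(obs):
    A=0;b=0
    for m,uv in obs:
        p,d=ray(m,uv);d=d/np.linalg.norm(d);M=np.eye(3)-np.outer(d,d);A=A+M;b=b+M@p
    return np.linalg.solve(A,b)
E
python3 - <<'E'
from h import *
s,t=camera_model("scene"),camera_model("top")
for n,a,b in(("face",(306.7,181.8),(219.3,146.8)),("bm",(320.6,157.1),(172.4,176.8)),("lm",(244.5,171.1),(272.8,183.6)),("mug",(153,178.2),(358.1,295.4)),("drop",(289.8,154.6),(168.6,267.1)),("rack",(253.7,299.5),(299.5,118.8)),("dish",(310.9,272.2),(237,111.8))):
    P=tri([(s,a),(t,b)]);print(n,P.round(1),(proj(s,P)-a).round(1),(proj(t,P)-b).round(1))
# fit: trolley x,y,yaw, bm y, lm y ; z known
def res(p):
    x,y,w,yb,yl=p;c,sn=np.cos(w),np.sin(w)
    T=lambda q:np.array([x+c*q[0]-sn*q[1],y+sn*q[0]+c*q[1],q[2]])
    pts=[((0,yb,150),(320.6,157.1),(172.4,176.8)),((0,yl,150),(244.5,171.1),(272.8,183.6)),((78,yb-90,150),(306.7,181.8),(219.3,146.8)),((0,0,150),None,(262.6,194.7))]
    r=[]
    for q,a,b in pts:
        if a: r+=list(proj(s,T(q))[0]-a)
        k=1 if a else .15
        r+=list(k*(proj(t,T(q))[0]-b))
    return np.array(r)
f=least_squares(res,[600,0,0,150,0],loss="soft_l1");print(f.x.round(3),res(f.x).round(1))
for c in("scene","top"):
    im=get_image(c)
    for th in("brake_lever","lowering_lever","trolley"):
        L=silhouettes(c,th)
        for d in L[:2]:
            ys,xs=np.nonzero(d["pixels"]);print(c,th,round(d["conf"],2),len(xs),xs.min(),xs.max(),ys.min(),ys.max())
        if L: im[L[0]["pixels"]]=im[L[0]["pixels"]]//2+np.array([127,0,127],np.uint8)*(th!="trolley")
    m=s if c=="scene" else t
    x,y,w,yb,yl=f.x;cc,sn=np.cos(w),np.sin(w)
    for q in((0,-215,150),(0,215,150),(0,yb,150),(0,yl,150),(78,yb-50,150),(78,yb-90,150),(78,yb-130,150),(60,yl-23,150),(60,yl-81,150),(150,-225,-20),(150,225,-20)):
        u=proj(m,[x+cc*q[0]-sn*q[1],y+sn*q[0]+cc*q[1],q[2]])[0];cv2.circle(im,tuple(int(v) for v in u.round()),1,(0,255,255),-1)
    cr=im[120:290,140:370] if c=="scene" else im[80:220,130:400]
    cv2.imwrite(f"pics/{c}1.png",cv2.resize(cr,None,fx=2.9,fy=2.9,interpolation=cv2.INTER_CUBIC))
a,b=[cv2.imread(f"pics/{c}1.png") for c in("scene","top")]
a=cv2.resize(a,None,fx=.7*1.1,fy=.7*1.1);b=cv2.resize(b,None,fx=.7,fy=.7)
W=max(a.shape[1],b.shape[1]);p=lambda i:np.pad(i,((0,0),(0,W-i.shape[1]),(0,0)))
o=np.vstack([p(a),p(b)]);print(o.shape);cv2.imwrite("pics/fit.png",o[:600*2] if o.shape[0]<=660 else o)
E
```

```text
face [612.  118.3 154.6] [[-2.5  0.4]] [[-2.5 -1.3]]
bm [533.  204.4 150.8] [[ 0.4 -0.1]] [[0.4 0.2]]
lm [536.6 -11.6 162. ] [[ 0.3 -0. ]] [[0.4 0.1]]
mug [ 322.2 -239.3   11. ] [[-0.6 -0.1]] [[-0.7 -0.2]]
drop [342.  213.4   8.3] [[ 1.1 -0.2]] [[1.4 0.6]]
rack [777.2 -70.7 -31.8] [[-1.8  0.1]] [[-1.4 -0.6]]
dish [766.3  92.9  -7. ] [[ 1.9 -0.2]] [[1.6 0.8]]
[535.554   9.509  37.715 195.532 -20.954] [ 0.4 -0.   0.2  0.5  0.3  3.3 -0.   1.8 -3.5  1.8 -1.4 -0.4  0.1 -1.5]
scene brake_lever 0.62 250 286 330 166 188
scene brake_lever 0.21 246 225 252 187 203
scene lowering_lever 0.61 231 224 252 187 204
scene trolley 0.81 27805 146 459 148 383
top lowering_lever 0.62 1083 220 255 91 129
top lowering_lever 0.48 195 279 310 154 163
top trolley 0.89 27913 139 389 0 229
top trolley 0.32 385 179 239 146 159
(664, 548, 3)
```

View pics/fit.png

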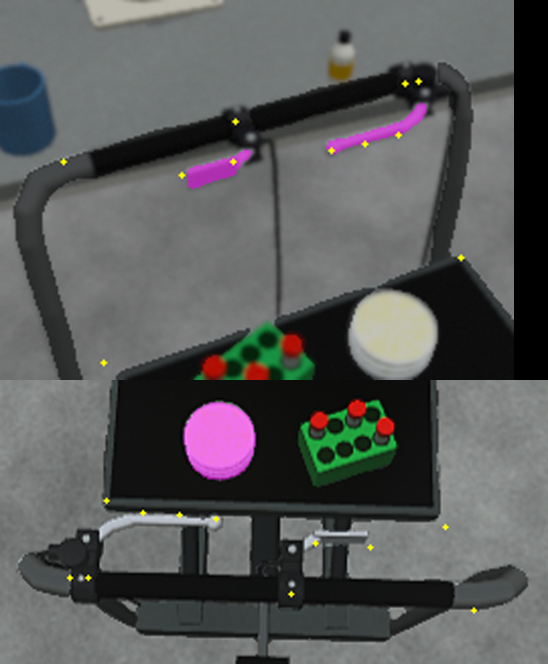

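The overlay shows the lever mask and the face points matching well. The fitted yaw is off, though, because the bar-end and deck-corner dots lie beside their edges. I'll refit with picked features: deck corners, bar-axis points, ball and paddle end.

```bash
cat > fit.py <<'E'
from h import *
s,t=camera_model("scene"),camera_model("top")
def T(p,q): 
    x,y,w=p[:3];c,n=np.cos(w),np.sin(w);return np.array([x+c*q[0]-n*q[1],y+n*q[0]+c*q[1],q[2]])
def res(p,full=False):
    yb,yl=p[3:5]
    F=[(t,(150,225,-20),(182.2,140.6),.7),(t,(150,-225,-20),(345.8,148),.7),
     (t,(73,yb-130,150),(236.4,150.4),1),(s,(73,yb-130,150),(289.1,185.8),1),
     (t,(60,yl-81,165),(310.3,157.3),1),(s,(0,yb,150),(320.6,157.1),.7),(t,(0,yb,150),(172.4,176.8),.5),
     (s,(0,yl,150),(244.5,171.1),.5),(t,(0,yl,150),(272.8,183.6),.5),(t,(78,yb-90,150),(219.3,146.8),.3),(s,(78,yb-90,150),(306.7,181.8),.5),
     (t,(0,p[5],150),(176.8,178.5),1),(t,(0,p[6],150),(353.2,184.9),1),(s,(0,p[7],150),(182.5,193.9),1),(s,(0,p[8],150),(314.7,159),1)]
    r=[k*(proj(m,T(p,q))[0]-u) for m,q,u,k in F]
    return np.array(r) if full else np.ravel(r)
if __name__=="__main__":
    f=least_squares(res,[535,0,0,195,-15,190,-215,-190,190],loss="soft_l1");p=f.x
    print(p.round(3));print(res(p,True).round(1))
    yb,yl=p[3:5]
    for n,q in(("face",(78,yb-90,150)),("mount",(0,yb,150)),("ball",(73,yb-130,150)),("pivot",(45,yb,150)),("paddle tip",(60,yl-81,150)),("barend+",(0,215,150))):print(n,T(p,q).round(1))
    o=get_obs();print(R.from_rotvec(o["orientation"]).as_matrix().round(2))
    for c in ("wrist",):
        w=camera_model(c);Rm=R.from_rotvec(o["orientation"]).as_matrix();print("wristcam in tool",(Rm.T@(w["position"]-o["ee_pos"])).round(1),(Rm.T@R.from_rotvec(w["orientation"]).as_matrix()).round(2),w["mtx"][0,0])
E
python3 fit.py
```

```text
[ 5.40134e+02  8.32200e+00  5.40000e-02  1.95932e+02 -1.71980e+01
  1.87448e+02 -1.92087e+02 -1.82226e+02  1.78476e+02]
[[-1.2 -0.5]
 [ 1.3 -0.6]
 [-1.3 -1.4]
 [-0.4  0.5]
 [ 0.5 -1.5]
 [-0.3 -0.4]
 [ 0.2  0.9]
 [ 0.9  2.2]
 [-0.5 -0.3]
 [-0.7 -0.2]
 [-1.3  0.9]
 [-0.   0.3]
 [-0.   1.6]
 [-0.2 -1.9]
 [-0.2 -1. ]]
face [612.3 118.3 150. ]
mount [529.6 204.  150. ]
ball [609.5  78.1 150. ]
pivot [574.5 206.4 150. ]
paddle tip [605.3 -86.5 150. ]
barend+ [528.6 223.  150. ]
[[ 0.42  0.    0.91]
 [-0.91 -0.    0.42]
 [ 0.   -1.    0.  ]]
wristcam in tool [  -0.9 -171.5   74.6] [[ 1.    0.    0.  ]
 [ 0.    0.27 -0.96]
 [-0.    0.96  0.27]] 316.5782078659299
```

Refit residuals are about 1 px and the yaw is 0.054. The face is at about (612,118,150), which matches the direct triangulation. I'll shut the gripper, rise and swing round over the trolley beyond the lever.

Request:
arm_command(targets=[[0,-30,0,0],[0,-30,0,0],[0,-30,0,0],[4,0,41,-0.06],[4,0,41,-0.06],[4,0,41,-0.06],[4,0,41,-0.06],[4,0,41,-0.06],[4,0,41,-0.06],[4,0,41,-0.06],[4,0,41,-0.06],[4,0,41,-0.06],[4,0,41,-0.06],[4,0,41,-0.06],[4,0,41,-0.06],[4,0,41,-0.06],[4,0,41,-0.06],[4,0,41,-0.06],[4,0,41,-0.06],[4,0,41,-0.06]], gripper=0)

```text
t: 2.97
ee_pos: [722.3, -78.7, 303.6]
orientation: [-1.569, 0.092, -0.092]
ft_force: [0.0, 0.1, 0.2]
width: 0.1
```

```bash
cat > rel.py <<'E'
from h import *
def rel(target,yaw,o=None):
    o=o or get_obs();M=R.from_rotvec(o["orientation"]).as_matrix()
    a=np.arctan2(M[1,0],M[0,0])
    print("t",round(float(o["t"]),2),"tcp",o["ee_pos"].round(1),"xang",round(a,4),"F",o["ft_force"].round(2),"w",round(float(o["width"]),1))
    print("shift tool",(M.T@(np.array(target)-o["ee_pos"])).round(1),"turn",round(-(yaw-a),4),"down",M[:,1].round(3))
E
python3 -c "
from rel import *
rel((675,122,300),0.054)"
```

```text
t 2.97 tcp [722.3 -78.7 303.6] xang -0.1171 F [0.02 0.12 0.22] w 0.1
shift tool [-70.4   3.6 193.8] turn -0.1711 down [ 0. -0. -1.]
```

Request:
arm_command(targets=[[-10,0,32,-0.0285],[-10,0,32,-0.0285],[-10,0,32,-0.0285],[-10,0,32,-0.0285],[-10,0,32,-0.0285],[-5,0,32,-0.0285],[0,0,0,0],[0,0,0,0]])

```text
t: 3.63
ee_pos: [675.7, 115.6, 303.9]
orientation: [-1.571, -0.042, 0.042]
ft_force: [0.1, -0.9, -0.3]
width: 0.4
```

Run:
```python
from rel import *
from fit import T
rel((650,120,145),0.054)
w=camera_model("wrist");im=get_image("wrist")
for th in("brake_face","brake_mount","lowering_mount"):
    for d in tip_of("wrist",th)[:2]: print(th,np.round(d["at"],1),round(d["conf"],2),onz(w,d["at"],150).round(1))
L=silhouettes("wrist","brake_lever")
for d in L[:1]:
    print("lever",d["conf"],d["pixels"].sum());im[...,1][d["pixels"]]=255
p=np.array([540.134,8.322,.054]);yb=195.9
for q in((78,yb-50,157),(78,yb-90,157),(78,yb-130,157),(68,yb-90,157),(0,yb,150),(0,0,150)):
    u=proj(w,T(p,q))[0];print(q,u.round(1))
    if abs(u).max()<600: cv2.circle(im,tuple(int(v) for v in u.round()),2,(0,0,255),-1)
cv2.imwrite("pics/w1.png",cv2.resize(im,None,fx=1.5,fy=1.5))
```

```text
t 3.63 tcp [675.7 115.6 303.9] xang 0.0537 F [ 0.09 -0.85 -0.26] w 0.4
shift tool [-25.4 158.9   5.8] turn -0.0003 down [ 0. -0. -1.]
brake_face [195.5 178.2] 0.87 [608.2 117.7 150. ]
brake_mount [108.5  83.9] 0.84 [523.1 207.5 150. ]
lowering_mount [137.3 283.7] 0.97 [540.1 -11.2 150. ]
lever 0.84 1713
(78, 145.9, 157) [196.1 140. ]
(78, 105.9, 157) [198.2 179.3]
(78, 65.9, 157) [200.2 216.1]
(68, 105.9, 157) [188.5 179.3]
(0, 195.9, 150) [115.4  88. ]
(0, 0, 150) [136.4 268.6]
```

View pics/w1.png

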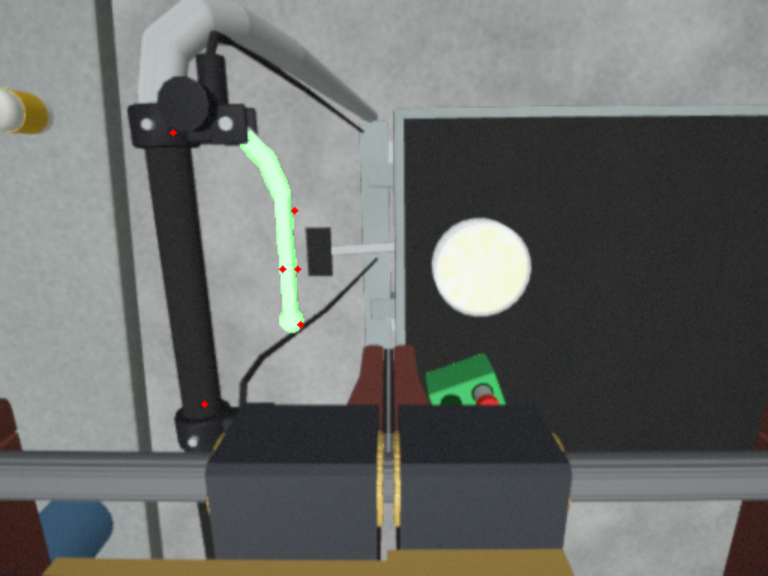

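The wrist view shows the lever mask with the face at about (195,178) px. The face comes out at about (608,118), roughly 3 mm nearer the bar than my fit. The shut fingertips hang to the right of it, clear of everything. Next I'll check the yaw from the lever and bar edges.

Run:
```python
from rel import *
w=camera_model("wrist");im=get_image("wrist")
d=silhouettes("wrist","brake_lever")[0]["pixels"]
P=[];Q=[]
for r in range(145,202,4):
    c=np.nonzero(d[r])[0]; P.append(onz(w,(c.max()+.5,r),157));Q.append(onz(w,(c.min()-.5,r),157))
for n,A in(("right",P),("left",Q)):
    A=np.array(A);k=np.polyfit(A[:,1],A[:,0],1);print(n,"slope",k[0].round(4),"x at y118",np.polyval(k,118).round(1))
g=cv2.GaussianBlur(cv2.cvtColor(im,cv2.COLOR_BGR2GRAY),(0,0),1).astype(float)
A=[]
for r in range(110,260,8):
    gr=np.gradient(g[r,85:165]);l=np.argmin(gr)+85;h=np.argmax(gr)+85;a=onz(w,(l,r),150);b=onz(w,(h,r),150);A.append([(a[0]+b[0])/2,(a[1]+b[1])/2,b[0]-a[0]])
A=np.array(A);A=A[abs(A[:,2]-np.median(A[:,2]))<3];k=np.polyfit(A[:,1],A[:,0],1);print("bar slope",k.round(4),np.median(A[:,2]),len(A),"x at118",np.polyval(k,118))
```

```text
right slope -0.0605 x at y118 610.3
left slope -0.0818 x at y118 599.2
bar slope [-6.780000e-02  5.378961e+02] 30.46909985184527 19 x at118 529.9005574135192
```

The bar axis plus 78 mm gives face x = 608, and the wrist edge gives 610, so I'll take 609 with a yaw of about 0.065. Descend beyond the lever.

Request:
arm_command(targets=[[0,30,0,-0.011],[0,30,0,0],[0,30,0,0],[0,30,0,0],[0,25,0,0],[0,14,0,0],[-10,0,3,0],[-10,0,0,0],[-10,0,0,0],[0,0,0,0],[0,0,0,0],[0,0,0,0]])

```text
t: 4.98
ee_pos: [646.8, 115.2, 146.6]
orientation: [-1.57, -0.051, 0.047]
ft_force: [0.1, 0.1, 0.0]
width: 0.4
```

Run:
```python
from rel import *
rel((622.5,118,145),0.065)
im=get_image("wrist");im2=get_image("scene")
o=np.hstack([im,cv2.resize(im2[130:226,210:338],(512,384))]);cv2.imwrite("pics/w2.png",cv2.resize(o,(800,300)))
```

```text
t 4.98 tcp [646.8 115.2 146.6] xang 0.0621 F [0.11 0.12 0.01] w 0.4
shift tool [-24.1   1.6   4.3] turn -0.0029 down [ 0.003  0.    -1.   ]
```

View pics/w2.png

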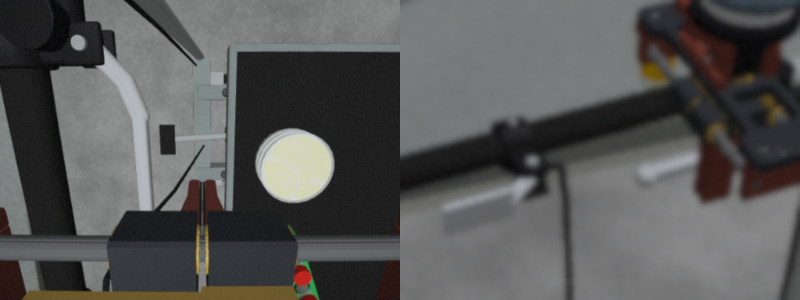

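The wrist view shows the shut fingers at (203,190) just beyond the blade at (140,150), and the scene crop shows them behind the lever with the paddle well clear. I'll creep to contact.

Request:
arm_command(targets=[[-4,1,1,0],[-4,0,1,0],[-4,0,1,0],[-4,0,0,0],[-2,0,0,0],[-1,0,0,0],[-1,0,0,0],[0,0,0,0],[0,0,0,0],[0,0,0,0]])

```text
t: 5.92
ee_pos: [625.9, 116.8, 143.9]
orientation: [-1.57, -0.049, 0.049]
ft_force: [-0.1, 0.6, 0.2]
width: 0.6
```

Request:
arm_command(targets=[[-0.8,0,0,0],[-0.8,0,0,0],[-0.8,0,0,0],[-0.8,0,0,0],[0,0,0,0],[0,0,0,0]])

```text
t: 6.42
ee_pos: [622.5, 116.6, 143.9]
orientation: [-1.57, -0.049, 0.049]
ft_force: [0.2, 0.3, 0.0]
width: 0.4
```

Request:
arm_command(targets=[[-0.6,0,0,0],[-0.6,0,0,0],[-0.6,0,0,0],[0,0,0,0],[0,0,0,0]])

```text
t: 6.83
ee_pos: [620.7, 116.5, 143.9]
orientation: [-1.57, -0.049, 0.049]
ft_force: [-0.0, 0.1, -0.3]
width: 0.5
```

Request:
arm_command(targets=[[-0.6,0,0,0],[-0.6,0,0,0],[-0.6,0,0,0],[0,0,0,0],[0,0,0,0]])

```text
t: 7.25
ee_pos: [619.2, 116.4, 143.9]
orientation: [-1.57, -0.049, 0.048]
ft_force: [0.1, 0.2, -0.8]
width: 0.4
```

Request:
arm_command(targets=[[-0.6,0,0,0],[-0.6,0,0,0],[-0.6,0,0,0],[-0.6,0,0,0],[0,0,0,0],[0,0,0,0]])

```text
t: 7.75
ee_pos: [617.2, 115.8, 144.0]
orientation: [-1.571, -0.05, 0.048]
ft_force: [4.3, -2.0, -2.2]
width: 0.1
```

Run:
```python
from rel import *
rel((609,118,145),0.065)
im=get_image("wrist");im2=get_image("scene");im3=get_image("top")
o=np.hstack([cv2.resize(im[100:260,100:313],(512,384)),cv2.resize(im2[130:226,250:378],(512,384))]);cv2.imwrite("pics/w3.png",cv2.resize(o,(800,300)))
```

```text
t 7.75 tcp [617.2 115.8 144. ] xang 0.062 F [ 4.34 -2.01 -2.2 ] w 0.1
shift tool [-8.1 -1.   2.7] turn -0.003 down [ 0.001 -0.    -1.   ]
```

View pics/w3.png

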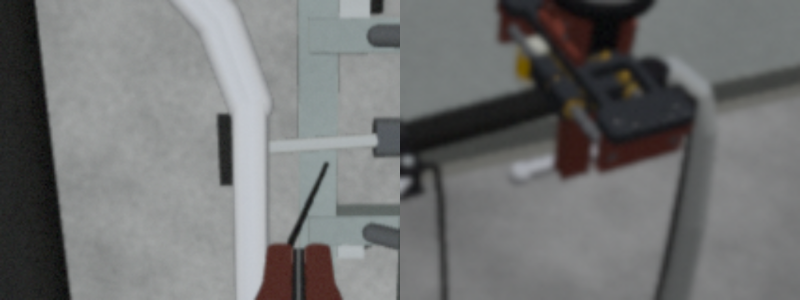

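Contact at TCP x ≈ 618 (4 N, the starting force). Now the smooth press, turning with the lever.

Request:
arm_command(targets=[[-0.5,0,-0.2,0.005],[-0.9,0,-0.4,0.01],[-0.9,0,-0.4,0.01],[-0.9,0,-0.4,0.01],[-0.9,0,-0.4,0.01],[-0.9,0,-0.4,0.01],[-0.9,0,-0.4,0.01],[-0.9,0,-0.4,0.01],[-0.9,0,-0.4,0.01],[-0.9,0,-0.4,0.01],[-0.9,0,-0.4,0.01],[-0.9,0,-0.4,0.01],[-0.9,0,-0.4,0.01],[-0.9,0,-0.4,0.01],[-0.9,0,-0.4,0.01],[-0.9,0,-0.4,0.01],[-0.9,0,-0.4,0.01],[-0.9,0,-0.4,0.01],[-0.9,0,-0.4,0.01],[-0.9,0,-0.4,0.01]])

```text
t: 9.57
ee_pos: [600.4, 108.9, 144.2]
orientation: [-1.568, 0.102, -0.108]
ft_force: [7.5, -1.7, -3.3]
width: 1.0
```

Request:
arm_command(targets=[[-0.9,0,-0.4,0.01],[-0.9,0,-0.4,0.01],[-0.7,0,-0.3,0.008],[-0.5,0,-0.2,0.005]])

```text
t: 9.9
ee_pos: [597.3, 108.1, 144.2]
orientation: [-1.566, 0.128, -0.134]
ft_force: [8.8, -0.7, -5.5]
width: 0.3
```

Request:
arm_command(targets=[[-0.5,0,-0.2,0.006],[-0.5,0,-0.2,0.006],[-0.5,0,-0.2,0.006]])

```text
t: 10.15
ee_pos: [595.9, 107.7, 144.2]
orientation: [-1.566, 0.141, -0.148]
ft_force: [8.3, -2.5, -4.8]
width: 0.5
```

Request:
arm_command(targets=[[-0.5,0,-0.2,0.006],[-0.5,0,-0.2,0.006]])

```text
t: 10.32
ee_pos: [594.9, 107.4, 144.2]
orientation: [-1.565, 0.151, -0.157]
ft_force: [8.0, -2.0, -5.1]
width: 0.4
```

Request:
arm_command(targets=[[-0.5,0,-0.2,0.003],[-0.5,0,-0.2,0]])

```text
t: 10.48
ee_pos: [593.9, 107.2, 144.2]
orientation: [-1.565, 0.153, -0.16]
ft_force: [8.5, -1.7, -5.3]
width: 0.4
```

Request:
arm_command(targets=[[-0.5,0,0,0],[-0.4,0,0,0]])

```text
t: 10.65
ee_pos: [593.4, 107.2, 144.2]
orientation: [-1.565, 0.152, -0.16]
ft_force: [10.3, -3.3, -5.8]
width: 0.4
```

Request:
arm_command(targets=[[-0.4,0,0,0],[-0.4,0,0,0],[0,0,0,0]])

```text
t: 10.9
ee_pos: [593.4, 107.2, 144.3]
orientation: [-1.565, 0.151, -0.161]
ft_force: [11.1, -3.9, -7.0]
width: 0.4
```

Request:
arm_command(targets=[[-0.4,0,0,0],[0,0,0,0],[0,0,0,0]])

```text
t: 11.15
ee_pos: [593.3, 107.2, 144.4]
orientation: [-1.565, 0.15, -0.162]
ft_force: [12.9, -4.1, -7.9]
width: 0.4
```

Run:
```python
from rel import *
rel((593,107,144),-.195)
w=camera_model("wrist");im=get_image("wrist")
L=silhouettes("wrist","brake_lever")
if L:
    d=L[0]["pixels"];print(L[0]["conf"],d.sum());im[...,1][d]=255
    r=np.nonzero(d.sum(1)>3)[0];print(r.min(),r.max());P=[]
    for k in r[::4]:
        c=np.nonzero(d[k])[0];P.append(np.r_[onz(w,(c.max()+.5,k),157)[:2],onz(w,(c.min()-.5,k),157)[:2]])
    print(np.round(P,1))
cv2.imwrite("pics/w4.png",np.hstack([im[:, :],]))
```

```text
t 11.15 tcp [593.3 107.2 144.4] xang -0.1988 F [12.91 -4.09 -7.94] w 0.4
shift tool [-0.3  0.4 -0.3] turn -0.0038 down [ 0.007 -0.001 -1.   ]
```

View pics/w4.png

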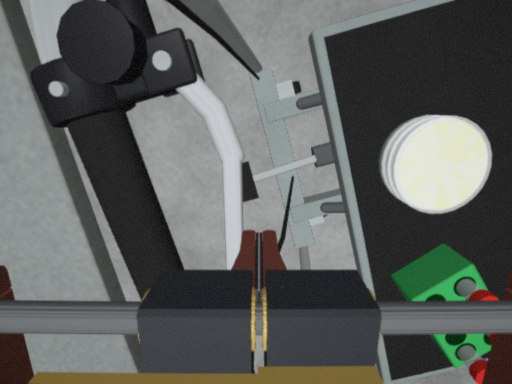

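The lever stands nearly parallel to the fingers, so it has turned about 0.26 rad, and clear space to the bar remains. The position stalled at 593.3 while force rose to 13 N, so it's firm. Hold without pressing further.

Request:
arm_command(targets=[[0,0,0,0],[0,0,0,0],[0,0,0,0],[0,0,0,0],[0,0,0,0],[0,0,0,0],[0,0,0,0],[0,0,0,0],[0,0,0,0],[0,0,0,0],[0,0,0,0],[0,0,0,0],[0,0,0,0],[0,0,0,0],[0,0,0,0],[0,0,0,0],[0,0,0,0],[0,0,0,0],[0,0,0,0],[0,0,0,0]])

```text
t: 12.92
ee_pos: [593.3, 107.2, 144.4]
orientation: [-1.565, 0.15, -0.162]
ft_force: [13.7, -5.1, -8.3]
width: 0.5
```

Request:
arm_command(targets=[[0.6,0,0.1,0],[0.9,0,0.1,0],[0.9,0,0.4,-0.01],[0.9,0,0.4,-0.01],[0.9,0,0.4,-0.01],[0.9,0,0.4,-0.01],[0.9,0,0.4,-0.01],[0.9,0,0.4,-0.01],[0.9,0,0.4,-0.01],[0.9,0,0.4,-0.01],[0.9,0,0.4,-0.01],[0.9,0,0.4,-0.01],[0.9,0,0.4,-0.01],[0.9,0,0.4,-0.01],[0.9,0,0.4,-0.01],[0.9,0,0.4,-0.01],[0.9,0,0.4,-0.01],[0.9,0,0.4,-0.01],[0.9,0,0.4,-0.01],[0.9,0,0.4,-0.01]])

```text
t: 14.58
ee_pos: [609.6, 112.4, 144.1]
orientation: [-1.571, 0.012, -0.017]
ft_force: [7.5, -3.2, -2.8]
width: 0.4
```

Request:
arm_command(targets=[[0.9,0,0.4,-0.01],[0.9,0,0.4,-0.01],[0.9,0,0.4,-0.01],[0.9,0,0.4,-0.01],[0.9,0,0.4,-0.01],[0.9,0,0.4,-0.01],[0.9,0,0.4,-0.01],[0.9,0,0.4,-0.01],[0.9,0,0,0],[0.9,0,0,0],[0.9,0,0,0],[0.9,0,0,0],[0.9,0,0,0]])

```text
t: 15.67
ee_pos: [619.2, 116.8, 143.8]
orientation: [-1.57, -0.047, 0.049]
ft_force: [0.4, -0.0, -0.6]
width: 0.7
```

Held about 2 s and eased back out; the force fell to zero. Now move clear outward, then up and away.

Request:
arm_command(targets=[[3,0,0,0],[8,0,0,0],[15,0,0,0],[20,0,0,0],[10,0,0,0],[0,-20,0,0],[0,-35,0,0],[0,-35,0,0],[0,-35,0,0],[0,-30,0,0],[0,0,-20,0],[0,0,-35,0],[0,0,-35,0],[0,0,-35,0],[0,0,-20,0],[0,0,0,0],[0,0,0,0],[0,0,0,0]])

```text
t: 17.17
ee_pos: [684.5, -24.0, 298.7]
orientation: [-1.57, -0.047, 0.048]
ft_force: [0.0, 0.3, -0.3]
width: 0.6
```

Run:
```python
from rel import *
rel((675,0,300),.065)
for c,a in(("scene",(306.7,181.8)),("top",(219.3,146.8))):
    im=get_image(c);cv2.imwrite(f"pics/{c}9.png",im)
    for th in("brake_face","lowering_mount","mug","dropper","tube_rack","dishes"): print(c,th,[(np.round(d["at"],1),round(d["conf"],2)) for d in tip_of(c,th)[:2]])
i=[cv2.imread(f"pics/{c}{k}.png") for c in("scene","top") for k in(0,9)]
cv2.imwrite("pics/cmp.png",cv2.resize(np.vstack([np.hstack(i[:2]),np.hstack(i[2:])]),(800,600),interpolation=cv2.INTER_AREA))
```

```text
t 17.17 tcp [684.5 -24.  298.7] xang 0.061 F [ 0.03  0.33 -0.34] w 0.6
shift tool [-8.1 -1.3 24.5] turn -0.004 down [-0.001  0.001 -1.   ]
scene brake_face [(array([305.5, 181.5]), 0.65)]
scene lowering_mount [(array([240.1, 174.8]), 0.76)]
scene mug [(array([153.5, 179.3]), 0.83), (array([253.2, 298.4]), 0.64)]
scene dropper []
scene tube_rack [(array([252.1, 299.3]), 0.61)]
scene dishes [(array([313.3, 276. ]), 0.55)]
top brake_face []
top lowering_mount []
top mug []
top dropper []
top tube_rack []
top dishes []
```

View pics/cmp.png

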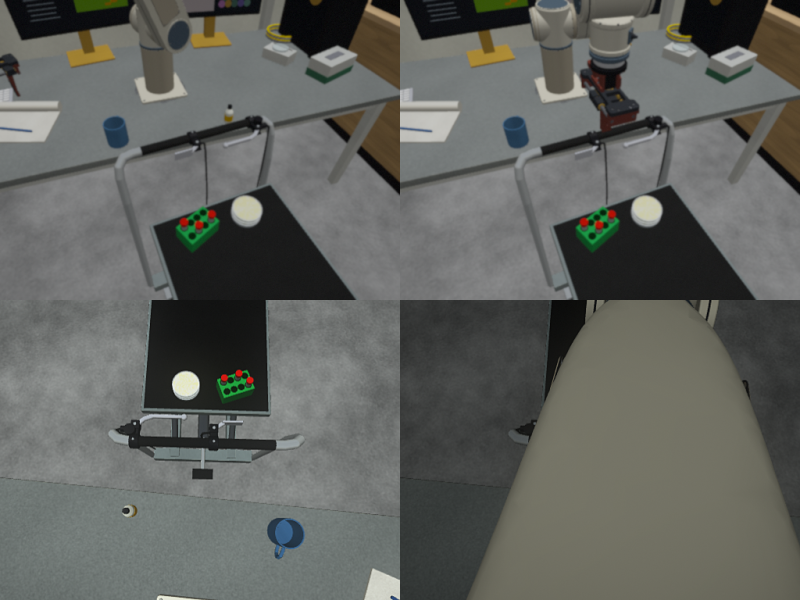

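The scene view shows the lever back at rest: its face is at (305.5,181.5), against (306.7,181.8) at the start. The paddle, mug, rack and dishes have not moved and the arm is clear. The bottle is hidden behind the gripper, and the top view is blocked by the arm, but the tool never went near the bottle.

```bash
python3 -c "
from workcell import *
print(close_job())"
```

```text
the job is handed in; nothing more can be done
None
```

The hand brake checked out, and I've handed the job in at about 18 s of the 51 s allowed. With the fingers shut, I pressed the brake lever from beyond it using the back of a finger and turned the tool with it.

- **Press and stop:** the lever came up firm after about 24 mm (about 0.26 rad). The tool stopped moving there while the force rose to about 13 N along x (about 16 N in all). There was clear space left to the bar.
- **Hold and release:** I held it about 2 s with no further push, eased it out until the force was zero, then came away outward and up.
- **Lever at rest:** after the release its face was within about 1 px of where it started in the scene image.
- **Other things:** the paddle, mug, rack and dishes look unmoved, and the force reading is about zero.

**What the last checks missed:** the arm blocked the top camera, and the gripper hid the bottle in the scene view. I could not confirm the bottle by picture, but the tool never went near it.

**What disagreed:** first contact came about 4 mm further in than I predicted from the finger thickness. The force also had an unexplained vertical part of up to 8 N during the hold, probably friction on the blade.

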